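# Dose a sample jar from the square dispenser

### The job

Dose the open sample jar: press the pump cap of the square-bodied dispenser bottle all the way down from above, keep it down for a moment, then let go so that it springs back up. Leave the round-bodied dispenser's pump unpressed and the jar standing where it is under the nozzle.

Things in the scene. Friction and masses are not known exactly. Their poses are not given: they have to be found in the camera images.
- square_pump (a joint): How far the square dispenser's pump cap is pressed down, in m: 0 up (rest), 0.012 fully down. A spring pushes it up with about 2 N at the start of the stroke and 6.5 N fully down, and returns it when released.
- square_top (a point): Centre of the flat top of the square dispenser's pump cap, 222 mm above the table when up; moves with the cap; z up. Cap: grey disc 42 mm across, 14 mm thick, with a thin grey nozzle reaching 76 mm from its centre along -x of this frame. Bottle: white, square in plan (84 mm), fixed to the table on a steel foot that reaches 115 mm to the nozzle side. Left or right, place and yaw vary.
- round_top (a point): The same point on the other dispenser, with the same foot, cap, nozzle, height and spring but a round white bottle (90 mm across). It must not be pressed.
- jar: Open clear plastic sample jar, 52 mm across, 55 mm tall, loose, standing on the square dispenser's foot under its nozzle tip. Origin at the centre of its underside, z up.
Things that resemble listed ones, but are neither listed nor needed, are in the scene too. Leave any green look-alike of the part that bears square_pump alone.

How it is judged:
By the outcome, as a careful person would: the job done as asked, in the order asked, and still so for the second after the job is handed in, with the robot touching nothing.
It also fails if it takes over 32 s, if anything falls off the work surface, if the arm or the gripper's body presses on something with over 40 N, if the wrist force passes 120 N, or if a joint passes its speed limit or range.

### The arm

A 6-joint arm with a two-finger parallel gripper is mounted at the origin on the work surface. World frame = base frame: x ahead of the robot, y to its left, z up, the work surface at z = 0. Lengths are in m, angles in rad, forces in N, time in s.
With the tool pointing down it reaches from about 0.325 to 0.9 m from the base axis. Payload 3.5 kg.
Tool frame: the origin (TCP) lies at the very end of the fingers, on their centre line; the grasp point (between the pads) lies 19 mm behind it; z points along the fingers, y is the direction in which the jaws open and shut (so a half turn about z gives the same grasp; the last joint's range is limited). The gripper opens to 85 mm and grips with 20 to 120 N. Pads are 22 mm wide; open, the fingers measure 114 mm over their backs; the gripper's body (76 mm by 85 mm) begins 54 mm behind the grasp point. The pads swing forward as they close: fully open they stand 13 mm farther back than shut.
Start: joints at [1.188, 0.276, -0.026, 1.268, 0, 1.467], TCP at [0.173, 0.601, 0.231] pointing down, gripper open.
Joint ranges: [-3.12, 3.12], [-0.85, 1.88], [-1.08, 1.24], [-1.95, 2.15], [-1.57, 1.53], [-3.14, 3.14]. Speed limits (rad/s): [2.57, 2.57, 3.14, 3.14, 3.14, 3.14].

### API

Orientations are given as a 3x3 rotation matrix whose columns are the frame's x, y, z axes.
In Python, from plant import bot gives the robot as it stands. The module is installed in compiled form; this text tells all that it offers.
- The arm moves only by the tool send_rows, never from a script. Its argument "motion" is a list of rows, each a list of 7 numbers: the shift along the tool's x, y, z in cm, then the turn, a rotation vector about the tool's x, y, z in rad, then the gripper's target within -1 to 1 (shut at 1, half-way at 0, fully open at -1). In form: [[dx, dy, dz, rx, ry, rz, hand], ...]. A call has 1 to 5 rows; each row is the pose to reach, as a shift and turn from the pose measured when the call began, along the tool's axes at that moment; what a row does not reach only later rows make up. A row lasts 1/10 s, in which the tool goes at most 50 mm and 8.59 degrees, less where a joint would pass 70% of its speed; a pose out of reach is approached as far as the arm can. A call with a gripper value outside its range is refused whole. The fingers move at their own pace and stop on an object; "squeeze" is the grip in N (left out, the last holds). Time passes only in rows, so rows that repeat a pose let the fingers close. It gives the time, the measured TCP pose, the force and the opening at its end, in the units of the state.
- bot.observe(): the state, without advancing time (a new reading comes with each control period).
- bot.get_image(name): name is "side" or "top" or "wrist"; returns a dict with "frame" (420x560x3 uint8, blue, green, red), "z_map" (420x560 float32, m along the optical axis (not along the pixel's ray), 0 where there is no reading), "intrinsics" (3x3 intrinsics, pixels), "dist_coeffs" ([k1, k2, p1, p2, k3] as OpenCV has them; the pictures are not rectified), "R" (3x3) and "t" (3): a world point X has camera coordinates R X + t; the wrist camera has in their place "tool_from_camera" (4x4, takes a point from camera to tool coordinates, whose origin is the TCP and whose axes are the flange's). Camera axes: x right, y down, z forward; pixel columns grow to the right and rows downward; lengths in m; the calibration is good to about 2 mm. A picture is of the moment at which its call begins: read the wrist's pose just before it.
- bot.job_done(): hands the job in, once; it reports no verdict.
The state is a dict: "time": time; "joint_positions": joint angles; "joint_vel": joint speeds; "effort": joint torques, N m; "eef_pos": TCP position; "tcp_rot": TCP orientation; "force": force on the tool from outside, world axes, zero at the start; "moment": the same for the moment, N m; "finger_gap": finger opening in m.
Only numpy, scipy, OpenCV 4.12 (cv2) and the standard library are available. Lean on these libraries where they do the work, as an engineer would, in place of code of your own. Each camera call takes 0.05 s, during which the arm holds its last target.

## Working session

There is one attempt and no reset: what is moved stays moved. The work goes in short steps, Python scripts to look and compute and a tool call to move; the robot and the scene stay as the last step left them, time stands still between calls to the robot, and variables do not carry over. Pictures are saved under pics/ and viewed, and the job is handed in when it is done.

Besides the shell and the picture viewer there is one more tool, called as name([rows], argument=value, ...), one row to a line, values as JSON. send_rows: Moves the arm, as the interface text tells. Its arguments: {"type":"object","properties":{"motion":{"type":"array","items":{"type":"array","items":{"type":"number"}}},"squeeze":{"type":"number"}},"required":["motion"]}

```bash
mkdir -p pics; cat > h.py <<'E'
import numpy as np,cv2,pickle
from plant import bot
def snap(n,tag):
    s=bot.observe(); im=bot.get_image(n); im['s']=s
    pickle.dump(im,open(f'{tag}.pkl','wb')); cv2.imwrite(f'pics/{tag}.png',im['frame']); return im
def cam(im):
    if 'R' in im: return np.array(im['R']),np.array(im['t']).ravel()
    T=np.array(im['tool_from_camera']); Rt=np.array(im['s']['tcp_rot']); p=np.array(im['s']['eef_pos'])
    Rwc=Rt@T[:3,:3]; c=Rt@T[:3,3]+p
    return Rwc.T,-Rwc.T@c
def ray(im,uv):
    R,t=cam(im); q=cv2.undistortPoints(np.array([[uv]],float),np.array(im['intrinsics']),np.array(im['dist_coeffs']))[0,0]
    d=R.T@np.array([q[0],q[1],1]); return -R.T@t,d
def plane(im,uv,z):
    c,d=ray(im,uv); return c+d*(z-c[2])/d[2]
def depth(im,uv):
    c,d=ray(im,uv); u,v=map(int,uv); w=im['z_map'][v-1:v+2,u-1:u+2]; return c+d*np.median(w)
def tri(a,ua,b,ub):
    c1,d1=ray(a,ua);c2,d2=ray(b,ub); A=np.stack([d1,-d2],1); s=np.linalg.lstsq(A,c2-c1,rcond=None)[0]
    p=c1+d1*s[0];q=c2+d2*s[1]; return (p+q)/2,np.linalg.norm(p-q)
E
python3 -c "
from h import *
for n in('side','top','wrist'): snap(n,n+'0')
s=bot.observe();print(s)"
```

```text
{'time': 0.15, 'joint_positions': array([ 1.18759587e+00,  2.77007365e-01, -2.75352204e-02,  1.26800637e+00,
        7.21681410e-06,  1.46740723e+00]), 'joint_vel': array([ 6.94088830e-05, -8.61150774e-04,  4.79471344e-03, -6.05331685e-04,
        5.16736413e-04,  1.01578440e-03]), 'effort': array([ 4.24743339e-04, -4.46056902e+01,  2.95638531e+01,  1.05270706e-02,
       -1.09076991e-04,  7.98245225e-06]), 'eef_pos': array([0.17238519, 0.60013437, 0.23040053]), 'tcp_rot': array([[-9.61107489e-01,  2.76173779e-01, -6.61985967e-04],
       [ 2.76174508e-01,  9.61106137e-01, -1.62281951e-03],
       [ 1.88058580e-04, -1.74252763e-03, -9.99998464e-01]]), 'force': array([0.33713057, 0.09223731, 0.29619995]), 'moment': array([-0.04365527,  0.03728577, -0.03052318]), 'finger_gap': 0.08569766772955946}
```

View pics/side0.png

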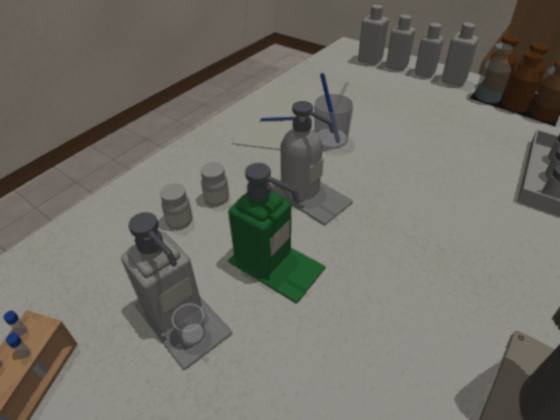

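View pics/top0.png

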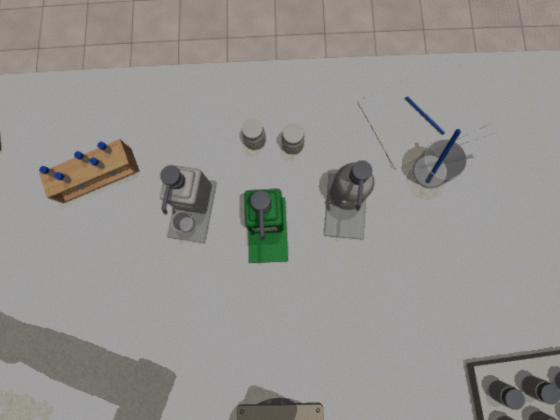

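View pics/wrist0.png

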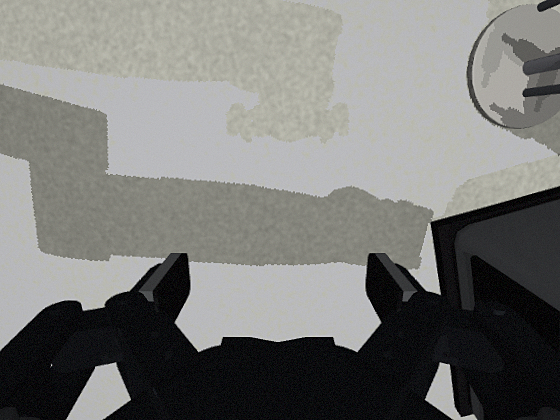

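Three pumps could be the one meant:
- **White square bottle:** top view cap (172,178), side view cap (145,223). A jar stands on its foot.
- **Green square look-alike:** top (260,200), side (258,172).
- **White round bottle:** top (361,172), side (302,110).

The white square bottle with the jar fits the description. I'll confirm it in an enlarged crop and measure it.

```bash
python3 -c "
from h import *
L=lambda t:pickle.load(open(t+'.pkl','rb'))
a=L('top0');b=L('side0')
A=cv2.resize(a['frame'][150:250,140:220],None,fx=5,fy=5,interpolation=cv2.INTER_CUBIC)
B=cv2.resize(b['frame'][205:365,110:240],None,fx=3,fy=3,interpolation=cv2.INTER_CUBIC)
h=max(len(A),len(B));o=np.zeros((h,A.shape[1]+B.shape[1],3),'uint8');o[:len(A),:A.shape[1]]=A;o[:len(B),A.shape[1]:]=B
cv2.imwrite('pics/crop0.png',o);print(o.shape)
print('cam',ray(a,(280,210))[0],ray(b,(280,210))[0])
def cap(im,uv,r,zlo=.212):
    # dark cap pixels near the seed, with depth height at the top face
    pts=[];uvs=[]
    for v in range(uv[1]-r,uv[1]+r+1):
        for u in range(uv[0]-r,uv[0]+r+1):
            z=im['z_map'][v,u]
            if z<=0 or im['frame'][v,u].max()>130: continue
            c,d=ray(im,(u,v)); p=c+d*z
            if zlo<p[2]<.235: pts.append(p);uvs.append((u,v))
    uvs=np.array(uvs);m=np.zeros((420,560),'uint8');m[uvs[:,1],uvs[:,0]]=255
    m=cv2.morphologyEx(m,cv2.MORPH_OPEN,cv2.getStructuringElement(cv2.MORPH_ELLIPSE,(9,9)))
    c=max(cv2.findContours(m,0,cv2.CHAIN_APPROX_NONE)[0],key=cv2.contourArea)
    pts=np.array(pts)
    return cv2.fitEllipse(c),np.median(pts,0),len(pts)
for nm,ua,ub in(('sq',(172,178),(145,223)),('green',(260,200),(258,172)),('round',(361,172),(302,108))):
    ea,pa,na=cap(a,ua,15);eb,pb,nb=cap(b,ub,16)
    print(nm,ea,eb,pa,pb,na,nb); print('tri',tri(a,ea[0],b,eb[0]),plane(a,ea[0],.222),plane(b,eb[0],.222))
"
```

```text
(500, 790, 3)
cam [ 0.39309026 -0.0323039   0.99310368] [0.20824596 0.41593003 0.64217588]
sq ((170.98057556152344, 174.67893981933594), (17.429964065551758, 19.97516632080078), 6.9600510597229) ((142.57559204101562, 224.46209716796875), (23.292884826660156, 28.560209274291992), 85.7750015258789) [0.61260451 0.20805137 0.22079729] [0.60752015 0.21244531 0.2214273 ] 365 636
tri (array([0.61773993, 0.20735117, 0.21148939]), np.float64(0.0004348111099210222)) [0.61454372 0.20397582 0.222     ] [0.60797405 0.2125278  0.222     ]
green ((259.60809326171875, 200.1122589111328), (18.625167846679688, 20.183805465698242), 134.2294921875) ((257.4143371582031, 171.68104553222656), (19.128080368041992, 25.746912002563477), 93.68655395507812) [0.55480463 0.0213108  0.22083831] [0.55029286 0.02519537 0.22168862] 355 471
tri (array([0.55513793, 0.02192329, 0.21759277]), np.float64(0.0016327157398769606)) [0.5549316  0.02203828 0.222     ] [0.55072269 0.02576239 0.222     ]
round ((360.51873779296875, 170.8405303955078), (17.292388916015625, 19.306001663208008), 64.37833404541016) ((302.1846923828125, 107.7170639038086), (13.850442886352539, 21.05751609802246), 92.9938735961914) [ 0.60870315 -0.18458673  0.22086551] [ 0.60398771 -0.17966136  0.22096313] 373 295
tri (array([ 0.60960716, -0.18489382,  0.21744915]), np.float64(0.0008275145774781838)) [ 0.60871111 -0.18381596  0.222     ] [ 0.60489349 -0.17856317  0.222     ]
```

View pics/crop0.png

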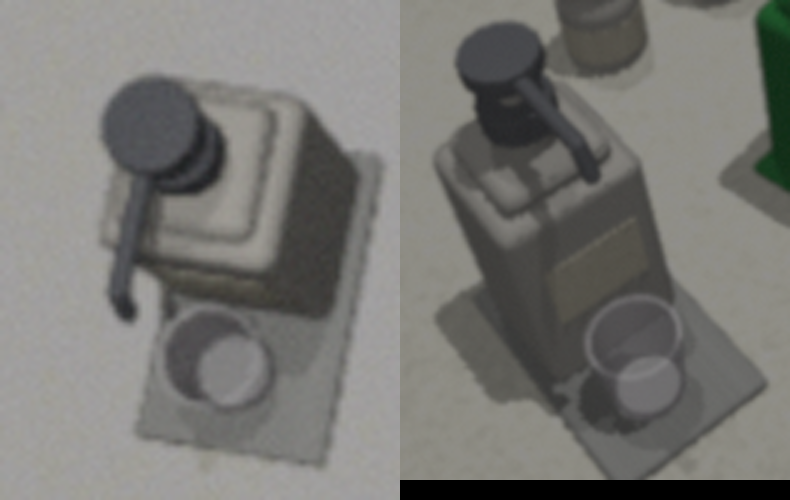

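The crop confirms it: a white square body, a grey cap at top-view (170,175), and the clear jar on the foot below the nozzle. Depth puts the cap top at z≈0.221 (text says 0.222), while the two-ray height is lower because the ellipses include the cap's rim. I'll rise and approach, then refine with the wrist camera.

```bash
python3 -c "
from h import *
a=pickle.load(open('wrist0.pkl','rb'));print(np.round(a['tool_from_camera'],3),a['intrinsics'])
s=a['s'];R=s['tcp_rot'];print(R.T@(np.array([.611,.208,.30])-s['eef_pos'])*100)
d=pickle.load(open('side0.pkl','rb'))
for p in [(15,315),(70,360)]: print(depth(d,p))
"
```

```text
[[-0.001 -0.965 -0.264  0.066]
 [ 1.    -0.001 -0.001  0.001]
 [ 0.001 -0.264  0.965 -0.142]
 [ 0.     0.     0.     1.   ]] [[297.07235082   0.         277.47369079]
 [  0.         297.07235082 207.85342016]
 [  0.           0.           1.        ]]
[-52.98488635 -25.5772656   -6.93427116]
[0.71778123 0.40287363 0.11769189]
[ 0.67490177  0.3844476  -0.00108448]
```

send_rows([
  [0,0,-4,0,0,0,-1],
  [0,0,-7,0,0,0,1],
  [-4.4,-2.1,-7,0,0,0,1],
  [-8.8,-4.2,-7,0,0,0,1],
  [-13.2,-6.4,-7,0,0,0,1],
], squeeze=20)

```text
time: 0.65
eef_pos: [0.2824, 0.5014, 0.3005]
tcp_rot: [[-0.962, 0.275, -0.0], [0.275, 0.962, -0.001], [-0.0, -0.001, -1.0]]
force: [-0.2, -0.1, 0.2]
finger_gap: 0.0282
```

send_rows([
  [-4.4,-2.1,0,0,0,0,1],
  [-8.8,-4.2,0,0,0,0,1],
  [-13.2,-6.4,0,0,0,0,1],
  [-17.6,-8.5,0,0,0,0,1],
  [-22,-10.6,0,0,0,0,1],
])

```text
time: 1.15
eef_pos: [0.4658, 0.3374, 0.3005]
tcp_rot: [[-0.962, 0.275, -0.001], [0.275, 0.962, -0.001], [0.0, -0.002, -1.0]]
force: [0.2, 0.1, -0.2]
finger_gap: -0.0002
```

```bash
python3 -c "
from h import *
s=bot.observe();R=s['tcp_rot'];print(s['time'],s['eef_pos'],s['finger_gap'],s['force'],R.T@(np.array([.611,.208,.30])-s['eef_pos'])*100)
"
```

```text
1.15 [0.4657921  0.33742709 0.30045958] -0.00019445440734283513 [ 0.19596713  0.12862125 -0.19879469] [-17.51709063  -8.45680272   0.05637013]
```

send_rows([
  [-4.4,-2.1,0,0,0,0,1],
  [-8.8,-4.2,0,0,0,0,1],
  [-13.2,-6.4,0,0,0,0,1],
  [-17.5,-8.5,0,0,0,0,1],
  [-17.5,-8.5,0,0,0,0,1],
])

```text
time: 1.65
eef_pos: [0.6146, 0.2033, 0.2992]
tcp_rot: [[-0.96, 0.281, 0.0], [0.281, 0.96, -0.003], [-0.001, -0.003, -1.0]]
force: [-0.5, 0.3, -0.2]
finger_gap: 0.0003
```

```bash
python3 -c "
from h import *
a=snap('wrist','wrist1');snap('side','side1');print(a['s']['eef_pos'],a['s']['joint_vel'].round(3))
"
```

```text
[0.61456462 0.20333177 0.29918745] [ 0.065 -0.034 -0.043  0.043  0.057  0.034]
```

View pics/wrist1.png

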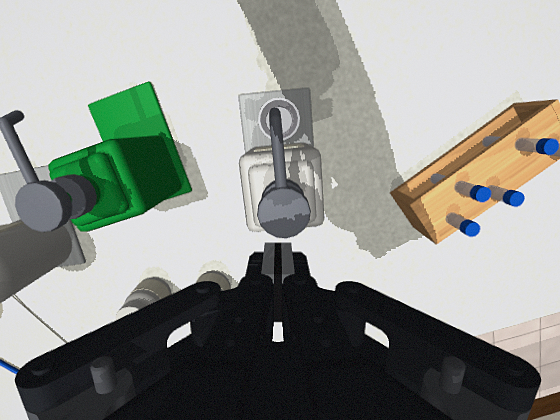

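The cap is at about (286,210), just ahead of the fingertips at (278,243). The jar is under the nozzle at (277,118). Next I fit the cap's circle.

```bash
python3 -c "
from h import *
a=snap('wrist','wrist2');b=pickle.load(open('side0.pkl','rb'));t=pickle.load(open('top0.pkl','rb'))
s=a['s']
m=np.zeros((420,560),'uint8')
for v in range(170,242):
  for u in range(245,330):
    z=a['z_map'][v,u]
    c,d=ray(a,(u,v))
    if z>0 and .215<(c+d*z)[2]<.228: m[v,u]=255
m=cv2.morphologyEx(m,cv2.MORPH_OPEN,cv2.getStructuringElement(cv2.MORPH_ELLIPSE,(21,21)))
c=max(cv2.findContours(m,0,cv2.CHAIN_APPROX_NONE)[0],key=cv2.contourArea)
(u,v),r=cv2.minEnclosingCircle(c);e=cv2.fitEllipse(c);print(u,v,r,e)
o=a['frame'].copy();cv2.ellipse(o,e,(0,255,0),1);cv2.imwrite('pics/fit.png',cv2.resize(o[150:270,210:350],None,fx=4,fy=4))
P=plane(a,e[0],.222);D=depth(a,e[0]);print(s['eef_pos'],s['joint_vel'].round(3),P,D,'diam',2*r/a['intrinsics'][0][0]*a['z_map'][int(v),int(u)])
print(tri(a,e[0],t,(170.5,175.2)),tri(a,e[0],b,(143.6,224.3)))
print(s['tcp_rot'].T@(P-s['eef_pos'])*100)
"
```

```text
281.0 216.0 26.24890899658203 ((282.4782409667969, 215.2272491455078), (39.983489990234375, 51.43363571166992), 111.36134338378906)
[0.61104534 0.20657091 0.29960931] [ 0.038 -0.021 -0.018  0.005  0.004 -0.   ] [0.61209974 0.21035828 0.222     ] [0.61229434 0.21031203 0.22132994] diam 0.04076891120740964
(array([0.61696064, 0.20935345, 0.20750859]), np.float64(0.0012530786735894884)) (array([0.6133617 , 0.20919213, 0.21592434]), np.float64(0.0017911646397879787))
[-0.01143024  0.40893828  7.76010617]
```

View pics/fit.png

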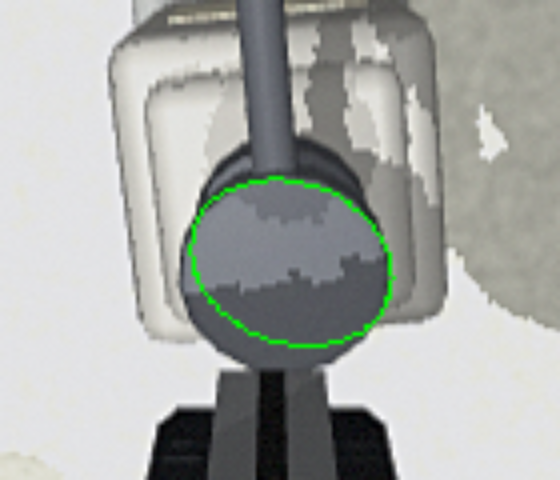

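The fitted ellipse misses the disc's lower edge. The disc spans crop x 181–391, y 176–369, so its centre is at pixel (281.5, 218.1). I'll recompute with that.

```bash
python3 -c "
from h import *
a=pickle.load(open('wrist2.pkl','rb'));P=plane(a,(281.5,218.1),.222);s=bot.observe()
w1=pickle.load(open('wrist1.pkl','rb'))
print(P,depth(a,(281.5,218.1)),s['eef_pos'],s['joint_vel'].round(3),s['force'],s['tcp_rot'].T@(P-s['eef_pos'])*100)
b=pickle.load(open('side1.pkl','rb'));cv2.imwrite('pics/s1.png',cv2.resize(b['frame'][150:370,70:270],None,fx=2.5,fy=2.5))
"
```

```text
[0.61411913 0.20899816 0.222     ] [0.61441089 0.20892492 0.22102621] [0.61030096 0.20748359 0.29990677] [ 0.027 -0.017 -0.008 -0.    -0.003 -0.001] [-0.02088292 -0.25510594  0.21216225] [-0.33926303  0.26573164  7.7895868 ]
```

View pics/s1.png

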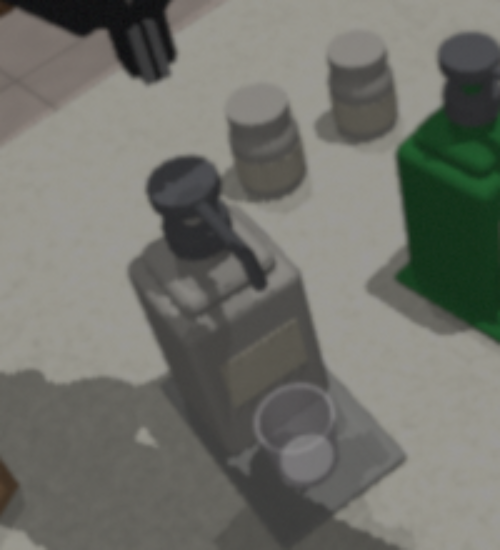

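send_rows([
  [-0.2,0.2,2.5,0,0,0,1],
  [-0.3,0.2,5,0,0,0,1],
  [-0.3,0.2,6.5,0,0,0,1],
  [-0.3,0.2,7,0,0,0,1],
  [-0.3,0.2,7,0,0,0,1],
])

```text
time: 2.3
eef_pos: [0.6126, 0.2091, 0.2294]
tcp_rot: [[-0.962, 0.274, -0.004], [0.274, 0.962, -0.002], [0.003, -0.003, -1.0]]
force: [0.6, -1.3, 0.9]
finger_gap: 0.0001
```

```bash
python3 -c "
from h import *
a=snap('wrist','wrist3');snap('side','side3');s=bot.observe();print(s['time'],s['eef_pos'],s['joint_vel'].round(3),s['force'])
b=pickle.load(open('side3.pkl','rb'))
A=cv2.resize(a['frame'][130:290,200:360],None,fx=2.5,fy=2.5);B=cv2.resize(b['frame'][190:290,90:190],(400,400))
cv2.imwrite('pics/p3.png',np.hstack([A,B]))
"
```

```text
2.4 [0.61393642 0.20902016 0.23118233] [-0.005 -0.005  0.014 -0.002 -0.002 -0.001] [0.47254201 0.44695325 0.06890265]
```

View pics/p3.png

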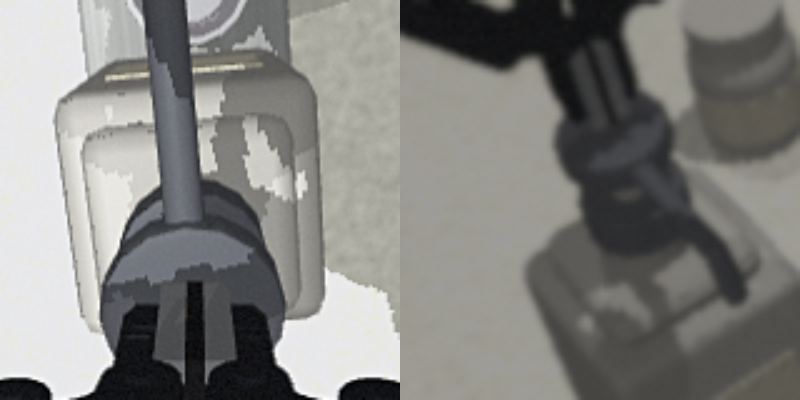

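The fingertips stand over the middle of the cap in both views, about 9 mm above it. Pressing gradually now.

send_rows([
  [0,0,0.5,0,0,0,1],
  [0,0,0.9,0,0,0,1],
  [0,0,1.2,0,0,0,1],
  [0,0,1.5,0,0,0,1],
  [0,0,1.5,0,0,0,1],
])

```text
time: 2.9
eef_pos: [0.6145, 0.2092, 0.2166]
tcp_rot: [[-0.962, 0.275, 0.001], [0.275, 0.962, -0.0], [-0.001, -0.0, -1.0]]
force: [-0.5, 1.0, 3.8]
finger_gap: -0.0001
```

send_rows([
  [0,0,0.3,0,0,0,1],
  [0,0,0.5,0,0,0,1],
  [0,0,0.7,0,0,0,1],
  [0,0,0.8,0,0,0,1],
  [0,0,0.8,0,0,0,1],
])

```text
time: 3.4
eef_pos: [0.6146, 0.2092, 0.21]
tcp_rot: [[-0.962, 0.275, 0.002], [0.275, 0.962, -0.0], [-0.002, 0.0, -1.0]]
force: [-2.2, -0.7, 7.8]
finger_gap: 0.0
```

send_rows([
  [0,0,0.1,0,0,0,1],
  [0,0,0.2,0,0,0,1],
  [0,0,0.2,0,0,0,1],
  [0,0,0.2,0,0,0,1],
  [0,0,0.2,0,0,0,1],
])

```text
time: 3.9
eef_pos: [0.6146, 0.2092, 0.21]
tcp_rot: [[-0.962, 0.275, 0.003], [0.275, 0.962, 0.0], [-0.003, 0.001, -1.0]]
force: [-3.1, -0.5, 10.9]
finger_gap: -0.0001
```

```bash
python3 -c "
from h import *
s=bot.observe();print(s['time'],s['eef_pos'],s['force'])
b=snap('side','side4');s=bot.observe();print(s['time'],s['eef_pos'],s['force'])
cv2.imwrite('pics/p4.png',cv2.resize(b['frame'][190:370,90:250],None,fx=3,fy=3))
"
```

```text
3.9 [0.61460405 0.20919867 0.21000293] [-3.11169896 -0.4504092  10.8564018 ]
3.95 [0.61457438 0.2092025  0.20998316] [-3.26572254  0.17596272 10.69894796]
```

View pics/p4.png

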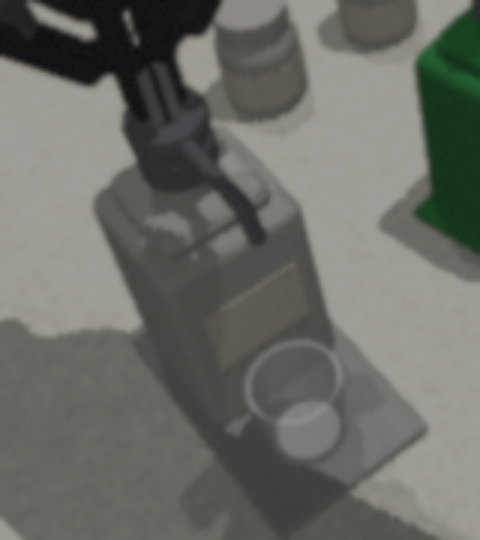

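The cap is on its stop. TCP z stays at 0.210 while the force rises from 7.8 to 10.9 N, and the picture shows the cap down on the neck at about (170,130) in the crop. I'll hold a bit longer, then release.

send_rows([
  [0,0,0.2,0,0,0,1],
  [0,0,0.2,0,0,0,1],
  [0,0,0.2,0,0,0,1],
  [0,0,0.2,0,0,0,1],
  [0,0,0.2,0,0,0,1],
])

```text
time: 4.45
eef_pos: [0.6146, 0.2092, 0.21]
tcp_rot: [[-0.962, 0.275, 0.004], [0.275, 0.962, 0.0], [-0.004, 0.001, -1.0]]
force: [-3.0, -1.8, 10.5]
finger_gap: 0.0001
```

send_rows([
  [0,0,-0.5,0,0,0,1],
  [0,0,-1.2,0,0,0,1],
  [0,0,-2.5,0,0,0,1],
  [0,0,-5,0,0,0,1],
  [0,0,-8,0,0,0,1],
])

```text
time: 4.95
eef_pos: [0.613, 0.2088, 0.2888]
tcp_rot: [[-0.962, 0.275, -0.0], [0.275, 0.962, -0.001], [0.0, -0.001, -1.0]]
force: [0.6, 0.4, 0.9]
finger_gap: 0.0001
```

send_rows([
  [0,0,-3,0,0,0,1],
  [0,0,-3,0,0,0,1],
  [0,0,-3,0,0,0,1],
  [0,0,-3,0,0,0,1],
  [0,0,-3,0,0,0,1],
])

```text
time: 5.45
eef_pos: [0.6121, 0.2085, 0.3169]
tcp_rot: [[-0.961, 0.275, -0.004], [0.275, 0.961, -0.002], [0.003, -0.003, -1.0]]
force: [-0.2, 0.6, 0.6]
finger_gap: -0.0002
```

```bash
python3 -c "
from h import *
a=snap('wrist','wrist5');b=snap('side','side5');b0=pickle.load(open('side0.pkl','rb'));s=bot.observe();print(s['time'],s['eef_pos'],s['force'],s['joint_vel'].round(3))
f=lambda x:cv2.resize(x['frame'][100:370,90:330],None,fx=1.6,fy=1.6)
cv2.imwrite('pics/p5.png',np.hstack([f(b0),f(b)]))
for im,uvs in((b0,[(145,223),(140,220),(302,106)]),(b,[(145,223),(140,220),(302,106)])):print([depth(im,u)[2].round(4) for u in uvs])
"
```

```text
5.55 [0.61229988 0.20860892 0.31727745] [ 0.12473609 -0.67523796 -0.04512077] [ 0.    -0.004  0.007 -0.     0.     0.002]
[np.float64(0.2221), np.float64(0.2216), np.float64(0.221)]
[np.float64(0.2221), np.float64(0.2211), np.float64(0.2211)]
```

View pics/p5.png

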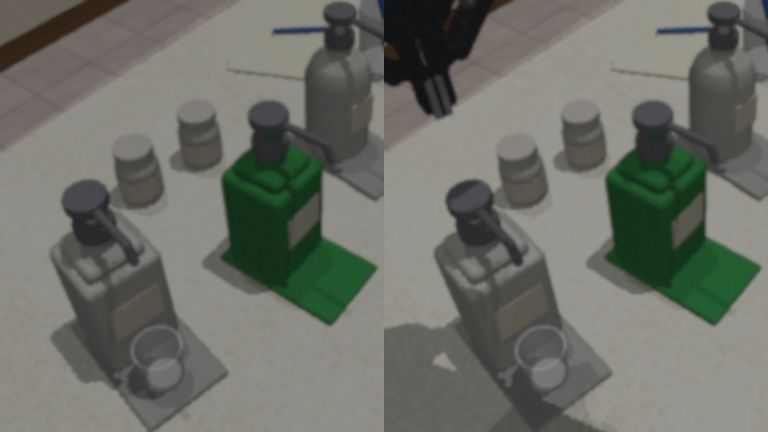

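View pics/wrist5.png

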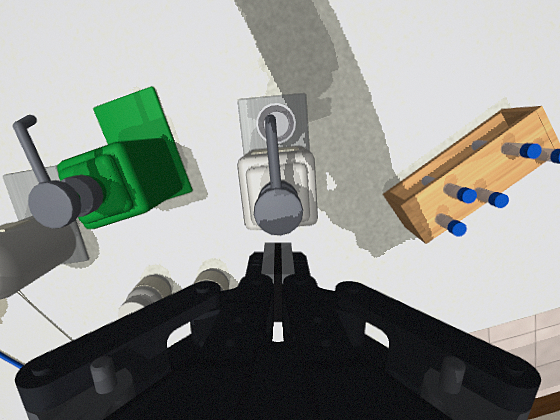

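The before and after views match. The cap is back up at 0.222, the jar is unmoved under the nozzle, the other pumps are unchanged, and the fingers are clear. Handing in.

```bash
python3 -c "
from plant import bot
print(bot.job_done())"
```

```text
the job is handed in; nothing more can be done
None
```

I pressed the white square dispenser's cap with closed fingers from above until it reached its stop, held it there for about 1 s, then let go. The job was handed in at about 5.6 s.

- **Full press:** the fingertips stopped at z = 0.210 m, 12 mm below the cap's rest height. The force rose from 7.8 to about 10.9 N with no further travel.
- **After release:** the cap reads 0.221–0.222 m in the side view, as before. The jar is still under the nozzle. The round dispenser's cap height is unchanged, and the green look-alike looks the same as before. The arm is about 95 mm clear of the cap.
- **What disagreed:** the top and side cameras placed the cap centre several mm apart, and the first wrist-camera fit missed part of the disc. Two-ray heights came out low, at 0.208–0.216 m. I read the disc centre by eye from an enlarged wrist picture instead, and two close views showed the fingers centred before I pressed.

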